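# Check a flanged bushing on the go and no-go bench plugs

## Task

Gauge the bore of the flanged bushing: lower it fully home over the slim go plug, until its flange sits on that plug's foot. Then lift it off, lower it onto the middle of the thick no-go plug, which must refuse it, and leave it resting flat on top of that plug, flange down, released. Leave the plain sleeve without a flange where it stands.

Things in the scene. Friction and masses are not known exactly. Their poses are not given: they have to be found in the camera images.
- bushing: the part to check: bare steel flanged bushing, standing flange down on the worktop, 40 mm high overall; flange 60 mm across, 8 mm thick, at the bottom; barrel 42 mm across above it (z 8 to 40 mm, the place to grip); plain through bore 26 mm. 0.15 to 0.31 kg. Origin: centre of the underside, on the bore's axis; z up along the bore
- sleeve: a bystander of the same bare steel: plain sleeve without flange, 42 mm across, 40 mm high, bore 26 mm, standing on the worktop. Origin: centre of the underside
- go_plug: the go plug: upright steel plug 21 mm thick on a dark square foot 70 x 70 x 18 mm fixed to the worktop. Its top is 63 mm above the worktop; the uppermost 12 mm taper to 8 mm across. The bushing slides over it until its flange lies on the foot (bushing's origin 18 mm above the worktop). Origin: centre of the foot's underside, on the plug's axis; z up
- nogo_plug: the no-go plug: shorter upright steel plug 32 mm thick with a flat top and a dark ring round it, on the same kind of fixed foot 70 x 70 x 18 mm. Its top is 48 mm above the worktop. Too thick for the bore: the bushing stays lying on its flat top (bushing's origin 48 mm above the worktop). Origin: centre of the foot's underside, on the plug's axis; z up
Mind the look-alikes: they are no part of the job. Leave any turquoise look-alike of the bushing alone.

How it is judged:
By the outcome, as a careful person would: the job done as asked, in the order asked, and still so for the second after the job is handed in, with the robot touching nothing.
It also fails if it takes over 54 s, if anything falls off the work surface, if the arm or the gripper's body presses on something with over 40 N, if the wrist force passes 120 N, or if a joint passes its speed limit or range.

## Robot

A 6-joint arm with a two-finger parallel gripper is mounted at the origin on a cart in front of the work surface, level with it; the furniture and walls round the work are solid. World frame = base frame: x ahead of the robot, y to its left, z up, the work surface at z = 0. Lengths are in m, angles in degrees, forces in N, time in s.
With the tool pointing down it reaches from about 0.4 to 0.825 m from the base axis. Payload 7 kg.
Tool frame: the origin (TCP) lies midway between the tips of the shut fingers; the grasp point (between the pads) lies 19 mm behind it; z points along the fingers, y is the line along which they close (so a half turn about z gives the same grasp; the last joint's range is limited). The gripper opens to 88 mm and grips with 3 to 60 N. Pads are 19 mm wide; open, the fingers measure 130 mm over their backs; the gripper's body (78 mm by 193 mm) begins 47 mm behind the grasp point.
Start: joints at [-54.483, 20.546, 0.682, 0, -70.136, -16.507], TCP at [0.22, -0.638, 0.227] pointing down, gripper open.
Joint ranges: [-176.03, 176.03], [-82.01, 121.73], [-58.28, 71.71], [-173.87, 95.51], [-174.79, -0.11], [-173.66, 173.66]. Speed limits (degrees/s): [136.94, 136.94, 172.46, 180, 180, 180].

## Interface

Orientations are given as a 3x3 rotation matrix whose columns are the frame's x, y, z axes.
In Python, from rig import robot gives the robot as it stands. Calls block until the motion is done:
- robot.goto(position, orientation): joint-space move of the TCP to a pose.
- robot.servo_line(position, ori=None, speed=0.15): straight line of the TCP; ori=None keeps the orientation; speed is the mean speed in m/s.
- robot.movej(angles): joint-space move.
- robot.move_gripper(opening): opening from 0.0 (shut) to 1.0 (fully open); the grip force is fixed at half the most; returns when the fingers have stopped.
- robot.dwell(seconds).
- robot.ik(position, orientation): joint angles nearest the present ones, or None.
- robot.grab_frame(name): name is "scene" or "top" or "wrist"; returns (picture, depth): 400x640x3 uint8, red, green, blue; 400x640 float32, m along the optical axis (not along the pixel's ray), 0 where there is no reading.
- robot.camera_info(name): a dict with "vfov" (degrees; the focal length in pixels is half the picture's height over the tangent of half this angle, whatever the lens; pixels are square), "cx", "cy" (the principal point, pixels), "view" (4x4, takes a point from world to camera coordinates); the wrist camera has in their place "T_tool_cam" (4x4, takes a point from camera to tool coordinates, whose origin is the TCP and whose axes are the flange's). Camera axes: x right, y down, z forward; pixel columns grow to the right and rows downward; lengths in m; the calibration is good to about 2 mm. A picture is of the moment at which its call begins: read the wrist's pose just before it. camera_info takes no time and is no camera call.
A pose or a line that the arm cannot do raises robot.Unreachable and nothing moves.
- robot.job_done(): hands the job in; it is judged then, once.
Readings, each from a call of its own:
- robot.read_t(): time.
- robot.read_qpos(): joint angles.
- robot.read_qvel(): joint speeds.
- robot.read_effort(): joint torques, N m.
- robot.read_position(): TCP position.
- robot.read_tcp_rot(): TCP orientation.
- robot.read_force(): force on the tool from outside, world axes, zero at the start.
- robot.read_ft_torque(): the same for the moment, N m.
- robot.read_grip_width(): opening from 0.0 (shut) to 1.0 (fully open).
- robot.read_finger_force(): force on a finger pad.
Only numpy, scipy, OpenCV 4.12 (cv2) and the standard library are available. Lean on these libraries where they do the work, as an engineer would, in place of code of your own. Each camera call takes 0.05 s, during which the arm holds its last target. There are 200 camera calls.

## Working session

There is one attempt and no reset: what is moved stays moved. The work goes in short steps, each a Python script; the robot and the scene stay as the last script left them, time stands still between calls to the robot, and variables do not carry over. Pictures are saved under pics/ and viewed, at most 10 in all, crops included, and the job is handed in when it is done.

```bash
mkdir -p pics; ls; cat > h.py <<'E'
import numpy as np, cv2
from rig import robot
def save(n,img): cv2.imwrite(f'pics/{n}.png',img[...,::-1])
def cam(name):
    i=robot.camera_info(name); f=200/np.tan(np.radians(i['vfov'])/2)
    return i,f
def world(name,d,T=None):
    i,f=cam(name)
    M=np.linalg.inv(i['view']) if T is None else T@np.array(i['T_tool_cam'])
    v,u=np.mgrid[:400,:640]
    P=np.stack([(u-i['cx'])/f*d,(v-i['cy'])/f*d,d,np.ones_like(d)],-1)
    return (P@M.T)[...,:3]
def tool():
    T=np.eye(4);T[:3,:3]=robot.read_tcp_rot();T[:3,3]=robot.read_position();return T
E
python3 - <<'E'
from h import *
for n in('scene','top'):
    p,d=robot.grab_frame(n); save(n,p); np.save(n+'_d.npy',d); np.save(n+'_p.npy',p)
    print(n,robot.camera_info(n))
print(robot.camera_info('wrist'),robot.read_tcp_rot(),robot.read_t())
E
```

```text
pics
scene {'vfov': 43.6835521346594, 'cx': 314.7842373035636, 'cy': 199.90442562966984, 'view': array([[-0.87112646, -0.49058458, -0.02157441,  0.30749164],
       [-0.33825057,  0.6313186 , -0.6978706 ,  0.22907013],
       [ 0.35598488, -0.60063599, -0.71589885,  1.18645902],
       [ 0.        ,  0.        ,  0.        ,  1.        ]])}
top {'vfov': 52.00044020722877, 'cx': 315.4602705316008, 'cy': 200.95251614002385, 'view': array([[ 0.01022465, -0.99978769, -0.01788922, -0.07625139],
       [-0.99286892, -0.00802568, -0.11894076,  0.37584857],
       [ 0.11877194,  0.01897777, -0.99274018,  1.01821204],
       [ 0.        ,  0.        ,  0.        ,  1.        ]])}
{'vfov': 69.90391691406991, 'cx': 322.0051974337075, 'cy': 200.35996306414182, 'T_tool_cam': array([[ 9.34740637e-04, -9.62165700e-01, -2.72463377e-01,
         7.35101121e-02],
       [ 9.99999394e-01,  7.40708951e-04,  8.14991455e-04,
         5.21349452e-04],
       [-5.82340762e-04, -2.72463973e-01,  9.62165809e-01,
        -1.59080672e-01],
       [ 0.00000000e+00,  0.00000000e+00,  0.00000000e+00,
         1.00000000e+00]])} [[-9.45496810e-01 -3.25630762e-01 -6.23277470e-04]
 [-3.25631326e-01  9.45495833e-01  1.36691052e-03]
 [ 1.44198136e-04  1.49536821e-03 -9.99998872e-01]] 0.1
```

View pics/top.png

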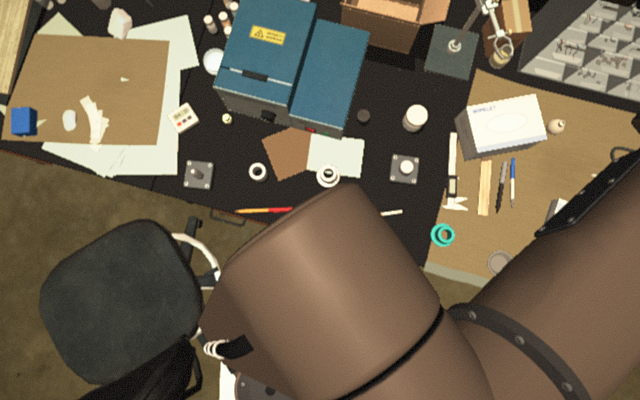

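View pics/scene.png

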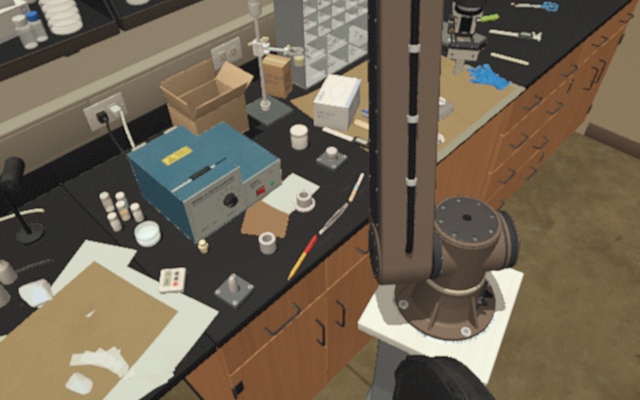

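Top view candidates: the bushing at (328,176) has a flange. The plain sleeve is at (257,171) and the turquoise look-alike at (443,235). The go plug is at (198,174) and the no-go plug at (404,168). Next I'll check a close crop and measure.

```bash
python3 - <<'E'
from h import *
p=np.load('top_p.npy');d=np.load('top_d.npy');W=world('top',d)
save('crop',cv2.resize(p[145:205,170:430],None,fx=3,fy=3,interpolation=cv2.INTER_CUBIC))
for n,(u,v) in dict(go=(198,174),sl=(257,171),bu=(328,176),ng=(404,168)).items():
    w=W[v-22:v+22,u-22:u+22].reshape(-1,3); 
    print(n,[round(x,3) for x in np.percentile(w[:,2],[5,50,99])])
    for a,b in((.011,.024),(.03,.037),(.037,.046),(.044,.054),(.054,.07)):
        q=w[(w[:,2]>a)&(w[:,2]<b)]
        if len(q)>3: print('  ',a,len(q),q.mean(0).round(4),((q.min(0)+q.max(0))/2).round(4)[:2],np.ptp(q,0).round(3)[:2])
E
```

```text
go [np.float64(-0.002), np.float64(0.002), np.float64(0.061)]
   0.011 645 [0.4442 0.2288 0.0179] [0.4452 0.2297] [0.074 0.075]
   0.03 7 [0.4428 0.2247 0.0334] [0.4441 0.2286] [0.016 0.015]
   0.037 11 [0.4411 0.2247 0.0402] [0.4442 0.2265] [0.018 0.01 ]
   0.044 24 [0.443  0.2281 0.0507] [0.4448 0.2316] [0.019 0.021]
   0.054 36 [0.4439 0.2297 0.0596] [0.4441 0.2301] [0.018 0.013]
sl [np.float64(-0.003), np.float64(0.001), np.float64(0.042)]
   0.011 31 [0.4495 0.0714 0.0173] [0.4475 0.0717] [0.035 0.034]
   0.03 22 [0.4471 0.0725 0.0344] [0.4504 0.0718] [0.04  0.033]
   0.037 124 [0.4508 0.075  0.04  ] [0.4507 0.0751] [0.039 0.041]
bu [np.float64(-0.002), np.float64(0.004), np.float64(0.81)]
   0.011 38 [ 0.444  -0.104   0.0158] [ 0.448  -0.1029] [0.052 0.054]
   0.03 28 [ 0.4456 -0.1052  0.0352] [ 0.4465 -0.104 ] [0.04  0.036]
   0.037 117 [ 0.4467 -0.1036  0.0399] [ 0.4463 -0.1039] [0.039 0.04 ]
ng [np.float64(-0.003), np.float64(0.002), np.float64(0.05)]
   0.011 585 [ 0.4609 -0.2969  0.018 ] [ 0.463  -0.2975] [0.077 0.076]
   0.03 14 [ 0.4532 -0.2915  0.0328] [ 0.4567 -0.2954] [0.019 0.026]
   0.037 37 [ 0.4604 -0.2966  0.0439] [ 0.4635 -0.2984] [0.031 0.03 ]
   0.044 127 [ 0.4627 -0.2982  0.0477] [ 0.4634 -0.298 ] [0.031 0.03 ]
```

View pics/crop.png

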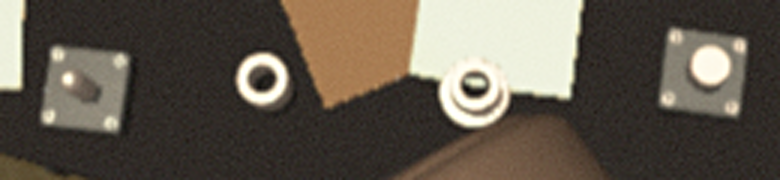

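The crop confirms it. The flanged steel bushing is at crop (475,92), with an outer rim and an inner barrel ring. The sleeve at (263,80) has no flange, and the plugs are at either end. Next I'll check clearances and IK, then look from the wrist.

```bash
cat >> h.py <<'E'
R=np.array([[-1,0,0],[0,1,0],[0,0,-1.]])
def look(n,zlo,zhi,guess,r=.03,):
    T=tool();p,d=robot.grab_frame('wrist');save(n,p);W=world('wrist',d,T)
    m=(W[...,2]>zlo)&(W[...,2]<zhi)&(np.hypot(W[...,0]-guess[0],W[...,1]-guess[1])<r)&(d>0)
    q=W[m]; c,rad=cv2.minEnclosingCircle(q[:,:2].astype(np.float32))
    print(n,len(q),'mean',q.mean(0).round(4),'circ',np.round(c,4),round(rad,4),'t',robot.read_t())
    return p,W
E
python3 - <<'E'
from h import *
d=np.load('top_d.npy');W=world('top',d)
m=(d>0)&(W[...,2]>.05)&(W[...,2]<.4)&(abs(W[...,1])<.4)&(W[...,0]>.4)
for y in np.arange(-.4,.4,.1):
    q=W[m&(W[...,1]>y)&(W[...,1]<y+.1)&(W[...,0]<.75)]
    q=q[(q[:,0]>.49)]
    print(round(y,1),len(q),(q[:,0].min(),q[:,2].max()) if len(q) else '')
for p in ((.463,-.298,.17),(.463,-.298,.05),(.446,-.104,.16),(.446,-.104,.012),(.444,.23,.18),(.444,.23,.03)): 
    j=robot.ik(p,R);print(p,None if j is None else np.round(j,1))
robot.goto([.463,-.298,.17],R)
look('w_ng',.043,.054,(.463,-.298))
E
```

```text
-0.4 341 (np.float64(0.5652093595416795), np.float64(0.06783411999610489))
-0.3 16 (np.float64(0.5797128395076315), np.float64(0.06261207507036703))
-0.2 2410 (np.float64(0.5391771961416034), np.float64(0.11334973864551046))
-0.1 3909 (np.float64(0.5485906700080416), np.float64(0.17479251401794083))
-0.0 3682 (np.float64(0.5647055226956315), np.float64(0.18202837302192376))
0.1 1490 (np.float64(0.6014782908956846), np.float64(0.17510323705046504))
0.2 0 
0.3 0 
(0.463, -0.298, 0.17) [-12.4  11.5 -19.8   0.  -58.8 -77.6]
(0.463, -0.298, 0.05) [-12.4  19.3 -27.5   0.  -43.1 -77.6]
(0.446, -0.104, 0.16) [  11.6    3.1  -31.2    0.   -55.7 -101.6]
(0.446, -0.104, 0.012) [  11.6   15.6  -41.2   -0.   -33.2 -101.6]
(0.444, 0.23, 0.18) [  49.9    6.2  -24.9    0.   -59.  -139.9]
(0.444, 0.23, 0.03) [  49.9   17.1  -35.    -0.   -37.9 -139.9]
w_ng 755 mean [ 0.4604 -0.2987  0.0488] circ [ 0.4612 -0.2986] 0.0161 t 1.7083
```

```bash
python3 - <<'E'
from h import *
robot.servo_line([.444,-.104,.17],speed=.25)
look('w_bu0',.036,.044,(.446,-.104))
robot.servo_line([.444,.230,.19],speed=.25)
look('w_go',.053,.07,(.444,.23),.02)
p,W=look('w_go2',.014,.022,(.444,.23),.055)
robot.servo_line([.446,-.104,.16],speed=.25)
p,W=look('w_bu',.036,.044,(.446,-.104))
print(robot.read_position(),robot.read_force())
E
```

```text
w_bu0 765 mean [ 0.4442 -0.1037  0.0406] circ [ 0.4448 -0.1038] 0.0209 t 2.6917
w_go 258 mean [0.4416 0.2317 0.0589] circ [0.4425 0.2317] 0.0102 t 4.2333
w_go2 3015 mean [0.4407 0.2318 0.0189] circ [0.4429 0.2317] 0.0478 t 4.2833
w_bu 822 mean [ 0.4442 -0.1037  0.0406] circ [ 0.4448 -0.104 ] 0.0209 t 5.825
[ 0.4460728  -0.10337979  0.16014148] [-1.00373712 -0.05698133 -0.42926571]
```

View pics/w_bu.png

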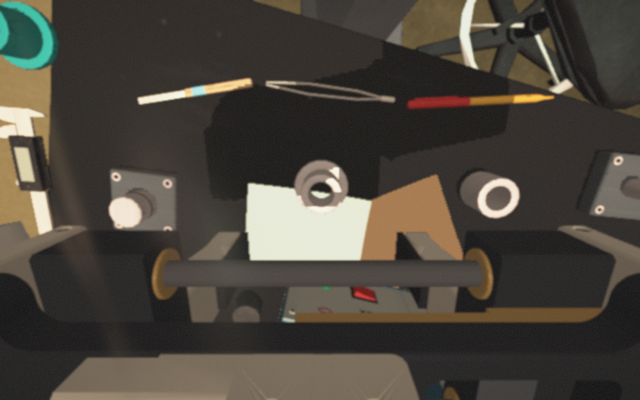

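View pics/w_go.png

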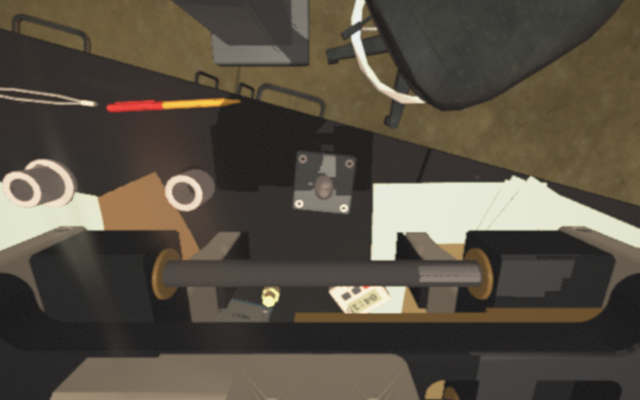

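Wrist view: the flanged bushing is at (321,187), seen against white paper with the sleeve away at (490,195). The other picture shows the go plug on its foot at (323,187). Radii and heights match, so I'll grasp.

```bash
python3 - <<'E'
from h import *
robot.servo_line([.4445,-.1039,.013],speed=.12)
print(robot.read_force().round(1))
robot.move_gripper(0.0)
print('w',robot.read_grip_width()*88,robot.read_finger_force(),robot.read_position())
robot.servo_line([.4445,-.1039,.15],speed=.15)
robot.dwell(.2)
print('w',robot.read_grip_width()*88,robot.read_finger_force(),robot.read_force().round(2))
p,d=robot.grab_frame('wrist');save('held',p)
robot.servo_line([.4425,.2312,.15],speed=.25)
robot.dwell(.3)
p,d=robot.grab_frame('wrist');save('overgo',p);np.save('og.npy',world('wrist',d,tool()))
print(robot.read_position(),robot.read_force().round(2),robot.read_t())
E
```

```text
[ 0.6 -0.5 -0.6]
w 41.55154508777135 30.00008569099009 [ 0.44444434 -0.10394254  0.01300422]
w 41.7672051758937 29.999473756179214 [-0.19 -0.74 -2.77]
[0.44259798 0.23084179 0.15010035] [-0.48  0.2  -1.22] 11.1667
```

View pics/overgo.png

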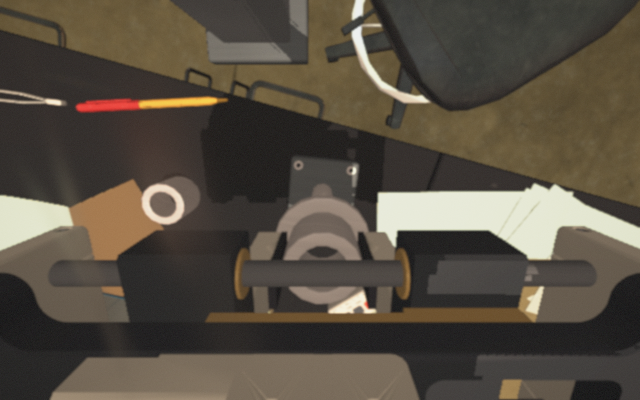

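The bushing is held between the pads with its flange at about (321,228), and the go plug tip is behind it at (321,190). Now I'll check its pose in the hand from depth.

```bash
python3 - <<'E'
from h import *
W=np.load('og.npy')
for (u,v) in((285,225),(321,200),(321,206),(300,210),(357,225),(342,210),(321,238),(300,285),(321,296),(342,292),(290,262),(352,262)): print(u,v,W[v,u].round(4))
m=(W[...,2]>.1)&(W[...,2]<.16)&(abs(W[...,0]-.4425)<.05)&(abs(W[...,1]-.231)<.04)
v,u=np.where(m&(np.arange(400)[:,None]<240)); q=W[v,u]
print(len(q),q.min(0),q.max(0))
f=q[(q[:,0]<.4425)]
print('flange rim min x',np.percentile(f[:,0],1),'y',np.percentile(f[:,1],[1,99]))
E
```

```text
285 225 [0.431  0.2089 0.1452]
321 200 [0.4146 0.2308 0.147 ]
321 206 [0.4184 0.2308 0.1466]
300 210 [0.4208 0.2184 0.147 ]
357 225 [0.4303 0.2526 0.1469]
342 210 [0.4213 0.2434 0.1455]
321 238 [0.4254 0.2309 0.178 ]
300 285 [0.416  0.2249 0.2347]
321 296 [0.4585 0.2309 0.1778]
342 292 [0.456  0.2419 0.1779]
290 262 [0.4109 0.2216 0.2301]
352 262 [0.4103 0.2404 0.2312]
2398 [0.41306884 0.19486121 0.13984554] [0.44015237 0.26820621 0.15999167]
flange rim min x 0.41361926312899305 y [0.19973949 0.26358495]
```

```bash
python3 - <<'E'
from h import *
x,y=.4422,.2314
f0=robot.read_force()
robot.servo_line([x,y,.080],speed=.15)
for z in (.070,.062,.055,.048,.042,.037,.034,.032,.031,.0305):
    robot.servo_line([x,y,z],speed=.06)
    f=robot.read_force()-f0; print(z,f.round(1),robot.read_position().round(4),round(robot.read_grip_width()*88,2))
    if np.linalg.norm(f)>12: break
print(robot.read_t())
p,d=robot.grab_frame('wrist');save('home',p);np.save('home.npy',world('wrist',d,tool()))
E
```

```text
0.07 [ 0.1 -0.1 -1.4] [0.4421 0.2313 0.07  ] 41.63
0.062 [ 0.7 -0.5 -2.1] [0.4419 0.2311 0.0616] 41.48
0.055 [ 0.5 -1.  -0.5] [0.4419 0.2311 0.0545] 41.85
0.048 [-0.6 -0.1 -0.8] [0.4419 0.2311 0.0475] 41.25
0.042 [ 0.7  0.7 -1.7] [0.442  0.2311 0.0416] 41.8
0.037 [ 0.5 -0.8 -0.5] [0.4421 0.2312 0.0367] 41.48
0.034 [ 0.5  0.4 -1.8] [0.4421 0.2313 0.0338] 41.34
0.032 [ 0.5  0.2 -1.6] [0.4421 0.2313 0.0319] 41.62
0.031 [ 0.8  0.6 -0.5] [0.4423 0.2315 0.031 ] 41.56
0.0305 [-2.4 -0.8  6.7] [0.4423 0.2315 0.031 ] 41.37
14.4167
```

Contact came at exactly the home height with no side force. I'll release it so it seats freely, check its height, re-grip, and carry it to the no-go plug.

```bash
python3 - <<'E'
from h import *
robot.move_gripper(0.7); robot.dwell(.3)
T=tool();p,d=robot.grab_frame('wrist');save('home2',p);W=world('wrist',d,T)
q=W[(abs(W[...,0]-.4425)<.03)&(abs(W[...,1]-.231)<.03)]
h,e=np.histogram(q[:,2],np.arange(.01,.08,.004));print(list(zip(e.round(3),h)))
t=q[(q[:,2]>.055)&(q[:,2]<.061)];print('top z',np.median(t[:,2]),len(t)); t=q[(q[:,2]>.022)&(q[:,2]<.030)];print('fl z',np.median(t[:,2]),len(t))
robot.move_gripper(0.0)
print('w',robot.read_grip_width()*88,robot.read_position().round(4),robot.read_t())
robot.servo_line([.4423,.2315,.17],speed=.12)
robot.servo_line([.4605,-.2986,.17],speed=.25)
robot.dwell(.3)
T=tool();p,d=robot.grab_frame('wrist');save('overng',p);W=world('wrist',d,T)
print(T[:3,3].round(4),robot.read_grip_width()*88,robot.read_force().round(2))
z=T[2,3]-.013
m=(abs(W[...,2]-(z+.009))<.004)&(np.arange(400)[:,None]<245)&(abs(W[...,1]+.2986)<.04)
f=W[m];c,r=cv2.minEnclosingCircle(f[:,:2].astype(np.float32));print('flange z',np.median(f[:,2])-z,'xmin',np.percentile(f[:,0],[.5,2]),'y',f[:,1].min(),f[:,1].max(),c,r)
E
```

```text
[(np.float64(0.01), np.int64(0)), (np.float64(0.014), np.int64(63)), (np.float64(0.018), np.int64(1111)), (np.float64(0.022), np.int64(353)), (np.float64(0.026), np.int64(2001)), (np.float64(0.03), np.int64(158)), (np.float64(0.034), np.int64(185)), (np.float64(0.038), np.int64(188)), (np.float64(0.042), np.int64(209)), (np.float64(0.046), np.int64(216)), (np.float64(0.05), np.int64(405)), (np.float64(0.054), np.int64(712)), (np.float64(0.058), np.int64(1735)), (np.float64(0.062), np.int64(17)), (np.float64(0.066), np.int64(20)), (np.float64(0.07), np.int64(33)), (np.float64(0.074), np.int64(60))]
top z 0.058637294712936994 2321
fl z 0.02682897768863507 2354
w 41.62882325408793 [0.4422 0.2314 0.0305] 15.8917
[ 0.4606 -0.2983  0.1701] 41.83307997267998 [-0.48 -0.05 -2.85]
flange z 0.00933350939146349 xmin [0.43148427 0.43192201] y -0.3254222385494077 -0.2695323488139202 (0.45140573382377625, -0.29748964309692383) 0.028037961572408676
```

View pics/home2.png

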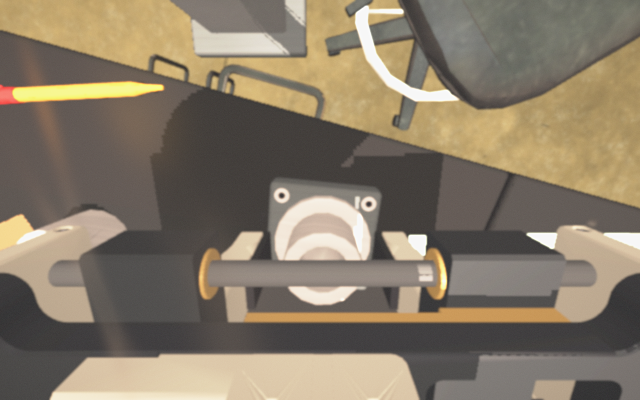

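View pics/overng.png

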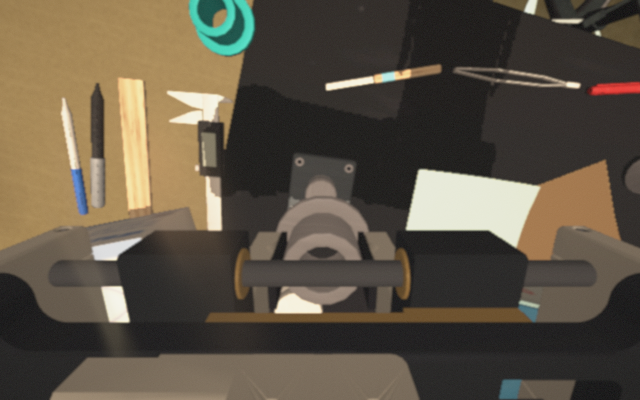

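It seated home: the flange lies on the foot at (321,235) with its top at 58.6 mm (58 expected). It now hangs level over the no-go plug, which shows at (321,190). I'll lower it.

```bash
python3 - <<'E'
from h import *
x,y=.4603,-.2986
f0=robot.read_force()
robot.servo_line([x,y,.075],speed=.12); robot.dwell(.2)
for z in (.068,.064,.062,.061,.0605,.060,.0595,.059,.0585,.058):
    robot.servo_line([x,y,z],speed=.03)
    f=robot.read_force()-f0; print(z,f.round(1),robot.read_position().round(4))
    if f[2]>4: break
robot.dwell(.3); print((robot.read_force()-f0).round(1))
robot.move_gripper(1.0); robot.dwell(.3)
p0=robot.read_position()
robot.servo_line([x,y,.16],speed=.12); robot.dwell(.2)
look('fin_top',.083,.094,(x,y)); look('fin_fl',.052,.060,(x,y),.036)
p,d=robot.grab_frame('scene');i,f=cam('scene');W=world('scene',d)
save('fin_scene',cv2.resize(p[110:200,270:390],None,fx=4,fy=4))
p,d=robot.grab_frame('top');save('fin_top2',cv2.resize(p[110:230,150:470],None,fx=2.5,fy=2.5))
print(robot.read_t())
E
```

```text
0.068 [0.1 0.7 0.4] [ 0.4601 -0.2985  0.0677]
0.064 [ 0.8 -0.3  0. ] [ 0.4601 -0.2985  0.0637]
0.062 [ 0.4 -0.1  1.3] [ 0.4602 -0.2986  0.0619]
0.061 [-0.5 -0.5  0.9] [ 0.4603 -0.2986  0.061 ]
0.0605 [ 1.  -0.1  0.7] [ 0.4604 -0.2986  0.0605]
0.06 [-1.2  1.7  7.8] [ 0.4604 -0.2986  0.0605]
[-2.   1.7  8. ]
fin_top 1182 mean [ 0.4599 -0.2974  0.0885] circ [ 0.4608 -0.2976] 0.0209 t 25.4083
fin_fl 1097 mean [ 0.4496 -0.2974  0.0567] circ [ 0.4608 -0.2975] 0.03 t 25.4583
25.5583
```

View pics/fin_top.png

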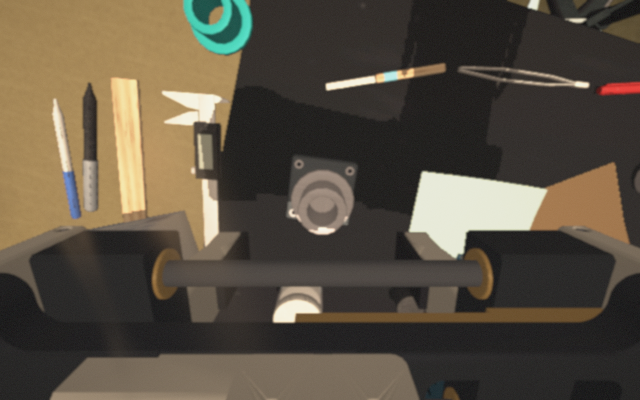

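View pics/fin_scene.png

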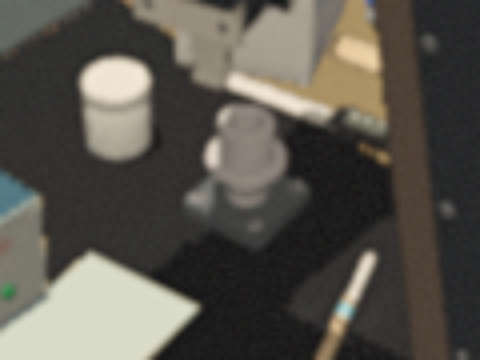

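The bushing sits level and released on the no-go plug at (322,205) in the wrist view. It's about 1 mm off centre, with its top at 88.5 mm and flange top at 56.7 mm, as expected. The gripper is clear, so I'm handing in.

```bash
python3 -c "
from rig import robot
print(robot.job_done())"
```

```text
the job is handed in; nothing more can be done
None
```

The bushing went fully home on the go plug and was refused by the no-go plug, where it now rests flat, flange down and released; the sleeve was left alone and the job was handed in at about 25.6 s.

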